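# Load a hardness reference block into a spring nest with a loading peel

### The job

Pick up the flat loading peel by its upright black grip and, keeping it level, carry the steel reference block that lies loose on its tip to the hardness tester. Push the block gently against the nest's spring jaw until it has passed over the two low pins, lower it behind them so that it lies flat on the seat with the jaw clamping it, then draw the peel out and lay it flat on the desk. Do not touch the block with the robot, do not force the jaw or knock the tester, and leave the other things where they are.

Things in the scene. Friction and masses are not known exactly. Their poses are not given: they have to be found in the camera images.
- peel: Flat steel loading peel lying on the desk, 0.22 kg: blade 178 x 26 x 4 mm with an upright black grip 34 mm (x) by 14 mm (y), which rises from the blade's top to 48 mm above its underside. Origin on the underside below the grip's middle; +x along the blade to its tip (blade from x = -30 to +148 mm), z up. It lies flat and stable wherever put.
- peel_heel (a point): Foot of the front face of the peel's low heel, on the blade's top, mid-width, 105 mm ahead of the peel's origin. The heel crosses the blade (26 mm wide, 10 mm long, 10 mm above the blade's top); its front face pushes the block, whose centre is then 25 mm ahead of this point. The blade's tip is 43 mm ahead. Axes as the peel's.
- block: Steel hardness reference block: plain disc 50 mm in diameter, 12 mm high, about 0.18 kg, lying loose on the blade in front of the heel (gap up to 5 mm), overhanging the blade on both sides; only friction and the heel hold it. Origin at the centre of its underside, z up.
- tester: Small grey bench hardness tester fixed on the desk: base 156 x 96 x 20 mm, a column at its far end, an arm with the indenter nose reaching forward over the nest (nose 86 mm, arm 113 mm above the desk). Origin on the desk under point seat_mid; +x is the way the block is pushed in, from the open front to jaw and column, z up. The steel nest stands on the base.
- seat_mid (a point): Where the underside centre of the clamped block is if the nest is at its middle setting; seat height 45 mm above the desk, axes as the tester's. The nest is locked anywhere from 16 mm before to 16 mm behind this along x; the setting is not reported: feel for the jaw. Seat: tops of two rails, 22 mm wide, with a slot 34 mm wide, 20 mm deep between them along x for the blade.
- seat_front (a point): Front end of the rails, mid-slot, at rail-top height, 32 mm before seat_mid, for the nest's middle setting (shifts with the nest). 13.5 mm behind it two pins, 6 mm in diameter, 4 mm high, stand on the rails 42 mm apart across y. The clamped block touches both pins and the jaw; its centre is 18.5 mm behind the line of the pins' centres.
- jaw (a joint): Travel (m) of the nest's spring jaw towards the tester's +x: 0 at rest, hard stop 0.009; about 1.6 N plus 0.35 N per mm. Flat slippery white face 44 mm wide, 46 to 68 mm above the desk; the incoming block meets it 4 mm short of its seat. Reads 0.004 with the block clamped; at 0.006 to 0.0075 the block clears the pins and can be lowered, held pressed against the jaw.
- large_block: Bystander: larger steel reference block, disc 56 mm in diameter, 16 mm high, lying on the desk between the peel and the tester. Origin at the centre of its underside.
- vee_block: Bystander: steel V-block 46 x 50 x 40 mm, on the desk between the peel and the tester, nearer the robot. Origin at the centre of its underside.
- brass_weight: Bystander: brass test weight with a knob, 38 mm in diameter, 70 mm high, to the right of the tester. Origin at the centre of its underside.
- oil: Bystander: white oil bottle with a red spout, 41 mm in diameter, 113 mm high, at the right. Origin at the centre of its underside.
There are look-alikes about, which are no part of the job. Leave any green or pink look-alike of the block alone.

How it is judged:
On the way, in this order (a step that is already met when the one before it is completed fails the run):
1. the block is carried clear of the desk, lying level on the peel (height (world z) of block above 0.035 m and angle between block's own z axis and vertical below 0.15 rad and contact force between block and peel above 0.3 N), for 0.2 s.
2. the block, on the peel, presses the spring jaw back past its clamped position (value of joint jaw above 0.0042 m and contact force between block and tester above 1 N and contact force between block and peel above 1 N), for 0.1 s.
At the end, for the whole second after the job is handed in: The block lies flat on the nest's rails (underside 43 to 47 mm above the desk, tilt under 0.05 rad, within 4 mm of the nest's centre line) and at rest, clamped behind the pins so that the jaw reads 2.5 to 5.5 mm; the peel touches neither block nor tester and lies flat and still on the desk (value of joint jaw between 0.0025 and 0.0055 m and height (world z) of block between 0.043 and 0.047 m and angle between each of block, peel's own z axis and vertical below 0.05 rad and y of block in the frame of tester between -0.004 and 0.004 m and linear speed of each of block, peel below 0.01 m/s and contact force between peel and block below 0.05 N and contact force between peel and tester below 0.05 N and height (world z) of peel below 0.004 m).
It fails at once if the robot touches the block (contact force between any of the fingers, the arm and block above 0.3 N).
It fails at once if the block is pushed with more than 12 N by the peel (contact force between peel and block above 12 N).
It fails at once if the tester is knocked or pressed with more than 20 N by the peel or the robot (contact force between any of peel, the fingers, the arm and tester above 20 N).
It fails at once if the block is tilted by more than 0.25 rad (angle between block's own z axis and vertical above 0.25 rad).
It fails at once if a bystander is moved by more than 20 mm (distance of any of large_block, vee_block, brass_weight, oil from where it was at the start of the episode above 0.02 m).
It also fails if it takes over 72 s, if anything falls off the work surface, if the arm or the gripper's body presses on something with over 40 N, if the wrist force passes 120 N, or if a joint passes its speed limit or range.

### The arm

A 6-joint arm with a two-finger parallel gripper is mounted at the origin on a cart in front of the work surface, level with it; the furniture and walls round the work are solid. World frame = base frame: x ahead of the robot, y to its left, z up, the work surface at z = 0. Lengths are in m, angles in rad, forces in N, time in s.
With the tool pointing down it reaches from about 0.325 to 0.925 m from the base axis. Payload 3.1 kg.
Tool frame: the origin (TCP) lies at the very end of the fingers, on their centre line; the grasp point (between the pads) lies 19 mm behind it; z points along the fingers, y is the direction in which the jaws open and shut (so a half turn about z gives the same grasp; the last joint's range is limited). The gripper opens to 85 mm and grips with 20 to 120 N. Pads are 22 mm wide; open, the fingers measure 114 mm over their backs; the gripper's body (76 mm by 85 mm) begins 54 mm behind the grasp point. The pads swing forward as they close: fully open they stand 13 mm farther back than shut.
Start: joints at [-1.22, 0.217, 1.613, -0, 1.311, -0.112], TCP at [0.279, -0.559, 0.231] pointing down, gripper open.
Joint ranges: [-2.75, 2.75], [-0.78, 2.1], [0.31, 2.55], [-1.13, 4.27], [0.13, 2.63], [-2.58, 2.58]. Speed limits (rad/s): [2.79, 2.79, 3.14, 3.14, 3.14, 3.14].

### API

Orientations are given as a unit quaternion [w, x, y, z].
In Python, from station import bot, eyes, hand_in gives the robot as it stands.
- The arm moves only by the tool carry_out, never from a script. Its argument "deltas" is a list that holds one entry, the list of rows, each a list of 7 numbers: the shift along the tool's x, y, z in m, then the turn, a rotation vector about the tool's x, y, z in degrees, then the opening in per cent of the stroke, from 0 (shut) to 100 (fully open). A call has 1 to 10 rows; each row shifts and turns the commanded pose from where the row before left it, along the tool's axes as they then stand; what a row does not reach is not made up. A row lasts 1/10 s, in which the tool goes at most 50 mm and 8.59 degrees, less where a joint would pass 70% of its speed; a pose out of reach is approached as far as the arm can. A call is refused whole if a number of a shift passes 0.05 or a number of a turn 8.59, either way. A call with a gripper value outside its range is refused whole. The fingers move at their own pace and stop on an object; "newtons" is the grip in N (left out, the last holds). Time passes only in rows, so rows that do not move let the fingers close. It gives the time, the measured TCP pose, the force and the opening at its end, in the units of the state.
- bot.sense(): the state, without advancing time (a new reading comes with each control period).
- eyes.capture(name): name is "scene" or "side" or "wrist"; returns (picture, depth): 420x560x3 uint8, red, green, blue; 420x560 float32, m along the optical axis (not along the pixel's ray), 0 where there is no reading.
- eyes.camera_params(name): a dict with "K" (3x3 intrinsics, pixels), "T" (4x4, takes a point from camera to world coordinates). Camera axes: x right, y down, z forward; pixel columns grow to the right and rows downward; lengths in m; the calibration is good to about 2 mm. A picture is of the moment at which its call begins: read the wrist's pose just before it. camera_params takes no time and is no camera call; for the wrist camera it gives the pose at the moment of the call.
- hand_in(): hands the job in, once; it reports no verdict.
The state is a dict: "clock": time; "q": joint angles; "qvel": joint speeds; "tau": joint torques, N m; "position": TCP position; "eef_rot": TCP orientation; "force": force on the tool from outside, world axes, zero at the start; "ft_torque": the same for the moment, N m; "width": finger opening in m.
Only numpy, scipy, OpenCV 4.12 (cv2) and the standard library are available. Lean on these libraries where they do the work, as an engineer would, in place of code of your own. Each camera call takes 0.05 s, during which the arm holds its last target. There are 200 camera calls.

## Working session

There is one attempt and no reset: what is moved stays moved. The work goes in short steps, Python scripts to look and compute and a tool call to move; the robot and the scene stay as the last step left them, time stands still between calls to the robot, and variables do not carry over. Pictures are saved under pics/ and viewed, about 8 in all and at most 12, crops included, and the job is handed in when it is done.

Besides the shell and the picture viewer there is one more tool, called after ">>>" by a JSON object that holds its "name" and its "arguments", one argument or row to a line. carry_out: Moves the arm, as the interface text tells. Its arguments: {"type":"object","properties":{"deltas":{"type":"array","items":{"type":"array","items":{"type":"array","items":{"type":"number"}}}},"newtons":{"type":"number"}},"required":["deltas"]}

```bash
ls; mkdir -p pics; python3 - <<'E'
from station import bot, eyes
import cv2,numpy as np
print(bot.sense())
for n in ("scene","side"):
    p,d=eyes.capture(n); np.savez(f"{n}0.npz",p=p,d=d,**eyes.camera_params(n)); print(n,eyes.camera_params(n))
    cv2.imwrite(f"pics/{n}0.png",p[...,::-1])
E
```

```text
pics
{'clock': 0.0, 'q': array([-1.22021115e+00,  2.17765887e-01,  1.61493150e+00,  1.46933276e-06,
        1.31126695e+00, -1.12181484e-01]), 'qvel': array([-0.00028425, -0.00054107,  0.00037423,  0.00070756, -0.00027371,
        0.00143698]), 'tau': array([ 7.58215610e-04, -3.96846557e+01, -3.03851902e+01, -1.40542484e-04,
        9.58274177e-03,  1.93991937e-06]), 'position': array([ 0.278768  , -0.55848614,  0.22996235]), 'eef_rot': array([-1.17751305e-03,  9.73349454e-01,  2.29323862e-01, -1.40315422e-04]), 'force': array([ 0.53209136, -0.2930587 , -0.44671601]), 'ft_torque': array([-0.00721848, -0.01384127,  0.02292707]), 'width': 0.08543668782754911}
scene {'K': array([[502.71725742,   0.        , 281.95881464],
       [  0.        , 502.71725742, 218.55728061],
       [  0.        ,   0.        ,   1.        ]]), 'T': array([[-0.79384785, -0.45302049,  0.40568218, -0.06204983],
       [-0.60808915,  0.58503608, -0.53661939,  0.61921773],
       [ 0.00576087, -0.67268508, -0.73990648,  1.05054766],
       [ 0.        ,  0.        ,  0.        ,  1.        ]])}
side {'K': array([[499.9697704 ,   0.        , 274.61779949],
       [  0.        , 499.9697704 , 209.13927183],
       [  0.        ,   0.        ,   1.        ]]), 'T': array([[-0.97086342, -0.07580685,  0.22732697,  0.20319991],
       [-0.23943286,  0.34568448, -0.90728945,  1.13327854],
       [-0.00980465, -0.93528368, -0.35376307,  0.52282996],
       [ 0.        ,  0.        ,  0.        ,  1.        ]])}
```

View pics/scene0.png

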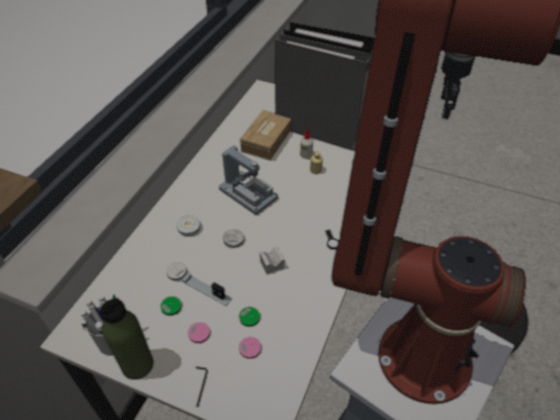

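View pics/side0.png

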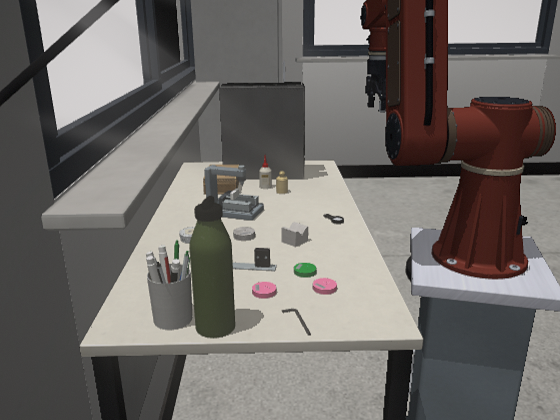

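Scene: the peel has its black grip at about (218,290) and its blade runs to the disc at (177,271). The tester is at (248,185), the large block at (233,238), a pale dish at (188,226), the V-block at (272,260), the brass weight at (316,162) and the oil at (307,147). The green and pink discs are look-alikes. The disc at (177,271) is the only one on the blade tip, so I'll confirm it in a crop and measure.

```bash
cat > h.py <<'E'
import numpy as np,cv2
def ray(K,T,uv):
    uv=np.atleast_2d(np.asarray(uv,float)); r=np.c_[uv,np.ones(len(uv))]@np.linalg.inv(K).T
    return r@T[:3,:3].T
def onplane(K,T,uv,z):
    r=ray(K,T,uv); return T[:3,3]+r*((z-T[2,3])/r[:,2])[:,None]
def cloud(K,T,d):
    v,u=np.mgrid[:d.shape[0],:d.shape[1]]
    P=np.stack([(u-K[0,2])/K[0,0]*d,(v-K[1,2])/K[1,1]*d,d],-1)@T[:3,:3].T+T[:3,3]
    P[d<=0]=np.nan; return P
E
python3 - <<'E'
from h import *
f=np.load("scene0.npz");P=cloud(f["K"],f["T"],f["d"])
for u,v in [(177,271),(188,226),(233,238),(272,258),(316,162),(307,147),(218,288),(205,288),(225,297),(240,160),(265,185),(250,190),(250,316),(332,240)]:
    print((u,v),P[v,u].round(3))
p=f["p"][...,::-1]
a=cv2.resize(p[240:320,150:260],None,fx=4,fy=4,interpolation=3);b=cv2.resize(p[130:230,200:300],None,fx=4,fy=4,interpolation=3)
c=np.zeros((400,840,3),np.uint8);c[:320,:440]=a;c[:400,440:]=b;cv2.imwrite("pics/c1.png",c[:,:800])
E
```

```text
(177, 271) [0.607 0.175 0.016]
(188, 226) [0.689 0.051 0.02 ]
(233, 238) [0.566 0.006 0.017]
(272, 258) [0.436 0.002 0.028]
(316, 162) [nan nan nan]
(307, 147) [ 0.608 -0.392  0.049]
(218, 288) [0.47  0.166 0.052]
(205, 288) [0.52  0.165 0.005]
(225, 297) [ 0.466  0.151 -0.   ]
(240, 160) [ 0.664 -0.148  0.134]
(265, 185) [ 0.607 -0.183  0.046]
(250, 190) [ 0.642 -0.157  0.025]
(250, 316) [0.378 0.16  0.011]
(332, 240) [ 0.356 -0.159  0.007]
```

View pics/c1.png

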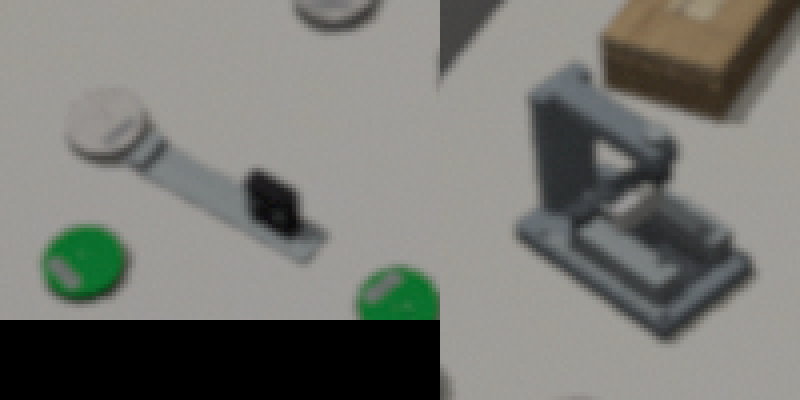

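The crop confirms it: the silver disc, left panel at about (105,125), lies on the blade tip in front of the heel, and the grip is at (272,205). The nest is in the right panel.

```bash
cat >> h.py <<'E'
from scipy.spatial.transform import Rotation as R
def tool(s):
    T=np.eye(4);q=s["eef_rot"];T[:3,:3]=R.from_quat([q[1],q[2],q[3],q[0]]).as_matrix();T[:3,3]=s["position"];return T
def rel(s,pos,Rm):
    """deltas: shift in tool frame m, rotvec deg"""
    T=tool(s);return (T[:3,:3].T@(np.array(pos)-T[:3,3])).round(4),np.degrees(R.from_matrix(T[:3,:3].T@Rm).as_rotvec()).round(2)
E
python3 - <<'E'
from h import *
from station import bot,eyes
np.set_printoptions(suppress=True,precision=4)
s=bot.sense();c=eyes.camera_params("wrist");print(c["K"]);print(np.linalg.inv(tool(s))@c["T"]);print(tool(s))
f=np.load("scene0.npz");K,T=f["K"],f["T"]
print(onplane(K,T,[(220,188),(257,213),(277.5,197)],.02))
P=cloud(K,T,f["d"])
# points at rail height near the tester
for lo,hi in((.015,.024),(.042,.048),(.05,.07),(.108,.135)):
    m=(P[...,2]>lo)&(P[...,2]<hi)&(abs(P[...,0]-.64)<.13)&(abs(P[...,1]+.16)<.1)
    q=P[m][:,:2].astype(np.float32);r=cv2.minAreaRect(q);print(lo,len(q),r,cv2.boxPoints(r).tolist())
# blade
m=(P[...,2]>.04)&(P[...,2]<.06)&(abs(P[...,0]-.48)<.06)&(abs(P[...,1]-.165)<.05);print("grip",P[m].mean(0),m.sum(),P[m].min(0),P[m].max(0))
m=(P[...,2]>.012)&(P[...,2]<.03)&(abs(P[...,0]-.607)<.05)&(abs(P[...,1]-.175)<.05);q=P[m];print("blk",q.mean(0),m.sum(),q.min(0),q.max(0))
E
```

```text
[[320.4014   0.     278.3761]
 [  0.     320.4014 209.5818]
 [  0.       0.       1.    ]]
[[ 0.     -0.96   -0.28    0.0708]
 [ 1.      0.      0.0001  0.0001]
 [-0.0001 -0.28    0.96   -0.1435]
 [ 0.      0.      0.      1.    ]]
[[ 0.8948  0.4464 -0.0007  0.2788]
 [ 0.4464 -0.8948  0.0021 -0.5585]
 [ 0.0003 -0.0022 -1.      0.2301]
 [ 0.      0.      0.      1.    ]]
[[ 0.7201 -0.1131  0.02  ]
 [ 0.571  -0.1021  0.02  ]
 [ 0.5642 -0.187   0.02  ]]
0.015 443 ((0.6512528657913208, -0.15575316548347473), (0.09811492264270782, 0.15626408159732819), 84.615234375) [[0.5688619017601013, -0.19726194441318512], [0.724436342716217, -0.21192632615566254], [0.7336438298225403, -0.11424438655376434], [0.5780693888664246, -0.09958000481128693]]
0.042 267 ((0.6539432406425476, -0.15841619670391083), (0.08169372379779816, 0.13629628717899323), 83.78646087646484) [[0.5817744135856628, -0.19164712727069855], [0.7172699570655823, -0.206399068236351], [0.7261120676994324, -0.1251852661371231], [0.5906165242195129, -0.11043332517147064]]
0.05 277 ((0.664021372795105, -0.15284815430641174), (0.07261136174201965, 0.13029460608959198), 86.26543426513672) [[0.5966476798057556, -0.18483340740203857], [0.7266655564308167, -0.19332006573677063], [0.7313950657844543, -0.12086290121078491], [0.6013771891593933, -0.11237624287605286]]
0.108 394 ((0.6711241006851196, -0.1630880981683731), (0.12091448158025742, 0.05019593611359596), 2.3172483444213867) [[0.6097015142440796, -0.14045509696006775], [0.6117310523986816, -0.19060999155044556], [0.7325466871261597, -0.18572109937667847], [0.7305171489715576, -0.13556620478630066]]
grip [0.4772 0.1624 0.0469] 80 [0.4617 0.1533 0.0404] [0.4941 0.1699 0.0528]
blk [0.6074 0.175  0.0162] 291 [0.5715 0.1512 0.012 ] [0.637  0.2    0.0216]
```

>>> {"name": "carry_out", "arguments": {
  "deltas": [
    [[0, 0, 0, 0, 0, 7.9, 100], [0, 0, 0, 0, 0, 7.9, 100], [0, 0, 0, 0, 0, 7.9, 100], [0, 0, 0, 0, 0, 7.9, 100]]
  ]
}}

```text
clock: 0.5
position: [0.2789, -0.5588, 0.2305]
eef_rot: [-0.001, 0.999, -0.047, -0.0]
force: [-0.2, 0.6, -0.0]
width: 0.0853
```

>>> {"name": "carry_out", "arguments": {
  "deltas": [
    [[0.0253, -0.0432, -0.002, 0, 0, 0, 100], [0.0253, -0.0432, -0.002, 0, 0, 0, 100], [0.0253, -0.0432, -0.002, 0, 0, 0, 100], [0.0253, -0.0432, -0.002, 0, 0, 0, 100], [0.0253, -0.0432, -0.002, 0, 0, 0, 100], [0.0253, -0.0432, -0.002, 0, 0, 0, 100], [0.0253, -0.0432, -0.002, 0, 0, 0, 100], [0.0253, -0.0432, -0.002, 0, 0, 0, 100], [0.0253, -0.0432, -0.002, 0, 0, 0, 100], [0.0253, -0.0432, -0.002, 0, 0, 0, 100]]
  ]
}}

```text
clock: 1.5
position: [0.5693, -0.1502, 0.2509]
eef_rot: [-0.0, 0.999, -0.044, -0.0]
force: [0.8, -1.1, 0.2]
width: 0.0854
```

>>> {"name": "carry_out", "arguments": {
  "deltas": [
    [[0, 0, 0, 0, 0, 0, 100], [0, 0, 0, 0, 0, 0, 100], [0, 0, 0, 0, 0, 0, 100]]
  ]
}}

```text
clock: 1.8
position: [0.5679, -0.1529, 0.2506]
eef_rot: [0.0, 0.999, -0.045, -0.001]
force: [0.3, 0.2, 0.3]
width: 0.0853
```

```bash
cat > snap.py <<'E'
import sys,cv2,numpy as np
from station import bot,eyes
n=sys.argv[1];s=bot.sense();c=eyes.camera_params("wrist");p,d=eyes.capture("wrist")
np.savez(n+".npz",p=p,d=d,**c);cv2.imwrite(f"pics/{n}.png",p[...,::-1]);print(s["clock"],s["position"],s["eef_rot"],s["qvel"].round(3))
E
python3 snap.py w1
```

```text
1.8 [ 0.56792457 -0.15286538  0.25059933] [ 1.04906247e-04  9.99003167e-01 -4.46330623e-02 -7.42926490e-04] [-0.023 -0.006  0.001  0.003 -0.001  0.002]
```

View pics/w1.png

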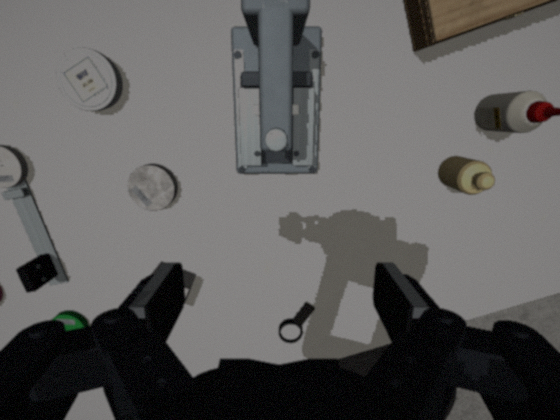

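Wrist view 1: the tester base spans about (232–322, 25–173), with its front edge near row 172. The peel and block are at the left, with the grip at (37,272) and the block at (8,168). I'll enlarge the tester.

```bash
python3 - <<'E'
from h import *
f=np.load("w1.npz");K,T=f["K"],f["T"];p=f["p"][...,::-1]
cv2.imwrite("pics/c2.png",cv2.resize(p[65:180,215:340],None,fx=5,fy=5,interpolation=cv2.INTER_CUBIC))
P=cloud(K,T,f["d"])
np.set_printoptions(suppress=True,precision=4)
for v in range(60,180,5): print(v,[tuple((P[v,u]*1e3).round().tolist()) for u in (245,258,276,310)])
E
```

```text
60 [(699.0, -129.0, 21.0), (698.0, -143.0, 20.0), (679.0, -161.0, 133.0), (692.0, -198.0, 23.0)]
65 [(694.0, -129.0, 20.0), (693.0, -143.0, 21.0), (675.0, -161.0, 133.0), (687.0, -198.0, 22.0)]
70 [(689.0, -128.0, 21.0), (688.0, -142.0, 21.0), (672.0, -161.0, 134.0), (682.0, -198.0, 22.0)]
75 [(680.0, -130.0, 56.0), (679.0, -143.0, 55.0), (668.0, -160.0, 134.0), (674.0, -194.0, 55.0)]
80 [(675.0, -130.0, 56.0), (674.0, -143.0, 55.0), (665.0, -160.0, 133.0), (669.0, -194.0, 56.0)]
85 [(671.0, -129.0, 56.0), (669.0, -142.0, 55.0), (661.0, -160.0, 134.0), (665.0, -193.0, 55.0)]
90 [(667.0, -128.0, 45.0), (666.0, -141.0, 46.0), (658.0, -159.0, 134.0), (661.0, -194.0, 45.0)]
95 [(662.0, -127.0, 46.0), (661.0, -141.0, 45.0), (654.0, -159.0, 134.0), (656.0, -194.0, 45.0)]
100 [(657.0, -127.0, 45.0), (656.0, -140.0, 46.0), (650.0, -159.0, 135.0), (651.0, -193.0, 46.0)]
105 [(652.0, -126.0, 46.0), (650.0, -141.0, 68.0), (647.0, -158.0, 135.0), (646.0, -193.0, 46.0)]
110 [(647.0, -126.0, 46.0), (646.0, -140.0, 70.0), (643.0, -158.0, 135.0), (641.0, -193.0, 45.0)]
115 [(642.0, -125.0, 45.0), (6
[... 534 characters left out ...]
 (611.0, -191.0, 46.0)]
145 [(612.0, -121.0, 46.0), (611.0, -135.0, 44.0), (617.0, -156.0, 143.0), (606.0, -191.0, 46.0)]
150 [(607.0, -121.0, 45.0), (605.0, -135.0, 46.0), (613.0, -155.0, 142.0), (600.0, -190.0, 45.0)]
155 [(601.0, -120.0, 47.0), (601.0, -134.0, 50.0), (596.0, -153.0, 26.0), (595.0, -190.0, 44.0)]
160 [(596.0, -119.0, 46.0), (595.0, -134.0, 46.0), (590.0, -153.0, 25.0), (590.0, -190.0, 46.0)]
165 [(591.0, -119.0, 45.0), (589.0, -133.0, 44.0), (584.0, -152.0, 22.0), (584.0, -189.0, 45.0)]
170 [(581.0, -115.0, 20.0), (580.0, -130.0, 21.0), (578.0, -151.0, 20.0), (575.0, -191.0, 22.0)]
175 [(572.0, -112.0, 1.0), (571.0, -128.0, 1.0), (569.0, -150.0, 2.0), (565.0, -192.0, 1.0)]
```

View pics/c2.png

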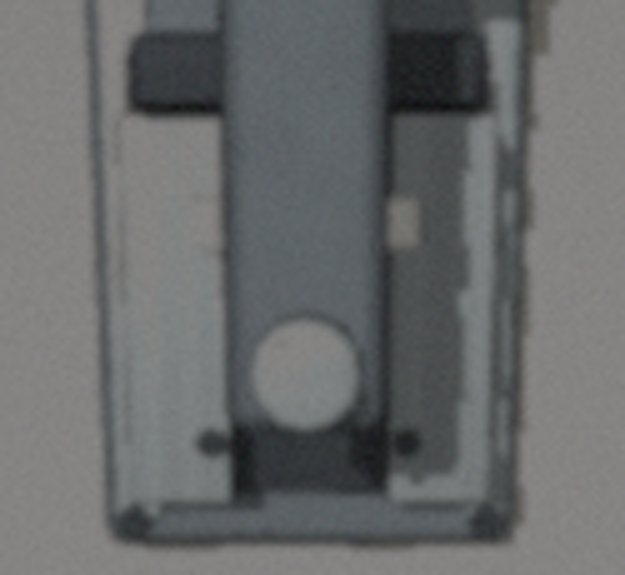

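Crop: the pins are at crop (212,443) and (406,443), the rail fronts at y≈500, the jaw face at y≈247 (white, x to 418), and the slot between x=232 and 387.

```bash
python3 - <<'E'
from h import *
np.set_printoptions(suppress=True,precision=4)
f=np.load("w1.npz");K,T=f["K"],f["T"];P=cloud(K,T,f["d"])
c=lambda a:(np.array(a)+.5)/5-.5+[215,65]
pins=onplane(K,T,c([(212,443),(406,443)]),.049);print("pins",pins,np.linalg.norm(pins[0]-pins[1]),pins.mean(0))
d=pins[0]-pins[1];print("yaw pins",np.degrees(np.arctan2(-d[0],d[1])))
fr=onplane(K,T,c([(180,500),(232,500),(387,498),(440,498)]),.045);print("front",fr)
print("slot",onplane(K,T,c([(232,480),(387,480)]),.045))
print("jawface",onplane(K,T,c([(405,247),(418,247)]),.068))
Z=P[...,2]
def edges(lo,hi,z,r0,r1,c0,c1):
    L=[];Rr=[]
    for v in range(r0,r1):
        k=np.where((Z[v,c0:c1]>lo)&(Z[v,c0:c1]<hi))[0]+c0
        L.append((k.min()-.5,v));Rr.append((k.max()+.5,v))
    for nm,e in(("L",L),("R",Rr)):
        w=onplane(K,T,e,z);a=np.polyfit(w[:,0],w[:,1],1);res=w[:,1]-np.polyval(a,w[:,0]);g=abs(res)<.002;a=np.polyfit(w[g,0],w[g,1],1)
        print(nm,"yaw",np.degrees(np.arctan(a[0])),"y@0.62",np.polyval(a,.62),g.sum(),len(g),res.std())
edges(.040,.050,.045,92,163,225,330);edges(.014,.026,.02,30,172,220,335)
q=P[(Z>.014)&(Z<.026)&(abs(P[...,0]-.65)<.11)&(abs(P[...,1]+.155)<.07)][:,:2].astype(np.float32);print(cv2.minAreaRect(q))
# arm top edges
e=[]
for v in range(60,128,1):
    k=np.where(Z[v,240:310]>.125)[0]+240; e.append(((k.min()+k.max())/2,v))
w=onplane(K,T,e,.134);a=np.polyfit(w[:,0],w[:,1],1);print("arm yaw",np.degrees(np.arctan(a[0])),np.polyval(a,.62))
# peel
print("peel pts", [P[v,u].round(4) for u,v in((37,262),(8,165),(14,190),(45,270),(60,278))])
E
```

```text
pins [[ 0.6024 -0.1335  0.049 ]
 [ 0.5987 -0.1747  0.049 ]] 0.04139781517710308 [ 0.6006 -0.1541  0.049 ]
yaw pins -5.12224331480969
front [[ 0.5904 -0.1249  0.045 ]
 [ 0.5894 -0.1362  0.045 ]
 [ 0.5868 -0.1699  0.045 ]
 [ 0.5858 -0.1814  0.045 ]]
slot [[ 0.5937 -0.1366  0.045 ]
 [ 0.5907 -0.1702  0.045 ]]
jawface [[ 0.6387 -0.1765  0.068 ]
 [ 0.6385 -0.179   0.068 ]]
L yaw -4.9701618338986435 y@0.62 -0.11670762436865655 71 71 0.0003087153234672151
R yaw -5.08194380376266 y@0.62 -0.19493531492055874 71 71 0.0003044795000456635
L yaw -4.961389147536077 y@0.62 -0.10806347745659438 142 142 0.00032777870865258147
R yaw -4.978711302343625 y@0.62 -0.2036164253169539 142 142 0.0003219008012574601
((0.651436448097229, -0.1584981083869934), (0.0961487889289856, 0.1562715619802475), 84.95886993408203)
arm yaw -4.765325324747742 -0.15600831780018062
peel pts [array([0.4915, 0.155 , 0.0297]), array([0.6116, 0.1622, 0.0173]), array([0.5814, 0.1658, 0.0162]), array([0.4769, 0.1541, 0.0229]), array([0.4553, 0.1531, 0.0043])]
```

>>> {"name": "carry_out", "arguments": {
  "deltas": [
    [[0, 0, 0, 0, 0, -5.2, 100], [0, 0, 0, 0, 0, -5.2, 100], [-0.0038, -0.0393, 0.004, 0, 0, 0, 100], [-0.0038, -0.0393, 0.004, 0, 0, 0, 100], [-0.0038, -0.0393, 0.004, 0, 0, 0, 100], [-0.0038, -0.0393, 0.004, 0, 0, 0, 100], [-0.0038, -0.0393, 0.004, 0, 0, 0, 100], [-0.0038, -0.0393, 0.004, 0, 0, 0, 100], [-0.0038, -0.0393, 0.004, 0, 0, 0, 100], [-0.0038, -0.0393, 0.004, 0, 0, 0, 100]]
  ]
}}

```text
clock: 2.85
position: [0.509, 0.1576, 0.2192]
eef_rot: [0.0, 0.999, 0.045, 0.0]
force: [0.4, -0.8, 0.2]
width: 0.0857
```

>>> {"name": "carry_out", "arguments": {
  "deltas": [
    [[0, 0, 0, 0, 0, 0, 100], [0, 0, 0, 0, 0, 0, 100], [0, 0, 0, 0, 0, 0, 100]]
  ]
}}

```text
clock: 3.15
position: [0.5097, 0.1563, 0.2194]
eef_rot: [0.0, 0.999, 0.045, 0.0]
force: [-0.5, -0.2, 0.1]
width: 0.0854
```

```bash
python3 snap.py w2
```

```text
3.15 [0.50974762 0.15631061 0.21937112] [3.15867436e-04 9.98973700e-01 4.52927048e-02 1.36770346e-04] [-0.008  0.001 -0.004  0.004 -0.001  0.003]
```

View pics/w2.png

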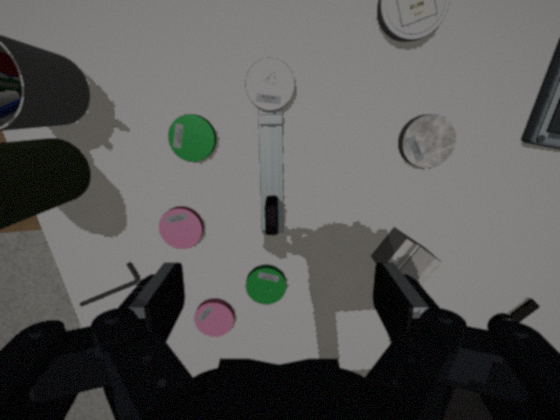

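Wrist view 2: the grip is at (271,215), the blade's side edges at about 259 and 284, the heel at (270,118) and the block at (270,83). Everything is clear around the grip, with a green disc at (266,285) behind it.

```bash
python3 - <<'E'
from h import *
np.set_printoptions(suppress=True,precision=4)
f=np.load("w2.npz");K,T=f["K"],f["T"];P=cloud(K,T,f["d"]);p=f["p"].astype(int)
print([p[160,u].tolist() for u in range(252,292,2)])
b=p[...,2]-p[...,0]
L=[];Rr=[]
for v in range(130,190):
    k=np.where(b[v,245:300]>b[v,[246,247,248,296,297,298]].mean()+6)[0]+245
    if len(k)>10:L.append((k.min()-.5,v));Rr.append((k.max()+.5,v))
l=onplane(K,T,L,.004);r=onplane(K,T,Rr,.004);m=(l+r)/2;a=np.polyfit(m[:,0],m[:,1],1)
print("blade yaw",np.degrees(np.arctan(a[0])),"y at .48,.6",np.polyval(a,[.48,.6]),"w",np.median(l[:,1]-r[:,1]),len(L))
Z=P[...,2]
# block: depth mask
M=((Z>.0115)&(Z<.0215)).astype(np.uint8);M[:,:235]=0;M[:,305:]=0;M[111:]=0
cn=max(cv2.findContours(M,0,1)[0],key=cv2.contourArea);(u,v),rr=cv2.minEnclosingCircle(cn);print("blk",u,v,rr,onplane(K,T,[(u,v),(u+rr,v)],.016))
# grip: dark
D=(p.sum(2)<110).astype(np.uint8);D[:,:255]=0;D[:,290:]=0;D[:185]=0;D[240:]=0
k=np.argwhere(D);print("grip px",k.min(0),k.max(0),len(k))
g=(Z>.042)&(Z<.055)&(P[...,0]>.43)&(P[...,0]<.53)&(abs(P[...,1]-.16)<.03)
k=np.argwhere(g);print(k.min(0),k.max(0),len(k),P[g].mean(0));print("griptop by px",onplane(K,T,[(k[:,1].mean(),k[:,0].mean())],.048))
c=np.argwhere(g)[:,::-1].astype(np.float32);w=onplane(K,T,c,.048)[:,:2].astype(np.float32);print(cv2.minAreaRect(w))
hp=[(v,Z[v,270].round(4),P[v,270,0].round(4)) for v in range(100,135,2)];print(hp)
bl=[(v,Z[v,272].round(4),P[v,272,0].round(4),p[v,272].tolist()) for v in range(194,246,3)];print(bl)
E
```

```text
[[130, 129, 130], [136, 134, 132], [134, 132, 130], [125, 126, 124], [120, 123, 122], [122, 128, 127], [122, 128, 128], [122, 126, 126], [125, 130, 129], [123, 128, 129], [124, 127, 128], [118, 122, 124], [122, 127, 127], [119, 123, 125], [123, 127, 128], [126, 127, 129], [130, 130, 128], [135, 135, 133], [133, 133, 131], [131, 132, 130]]
blade yaw 6.290090993790896 y at .48,.6 [0.1607 0.1739] w 0.023084215151850163 51
blk 269.5 83.71154022216797 26.293317794799805 [[0.611  0.1741 0.016 ]
 [0.6134 0.1476 0.016 ]]
grip px [196 266] [234 277] 444
[203 265] [234 278] 412 [0.4785 0.1606 0.0482]
griptop by px [[0.4785 0.1606 0.048 ]]
((0.4785132110118866, 0.16028675436973572), (0.033597879111766815, 0.013582656159996986), 5.17169189453125)
[(100, np.float64(0.0155), np.float64(0.5955)), (102, np.float64(0.0176), np.float64(0.5934)), (104, np.float64(0.0162), np.float64(0.5916)), (106, np.float64(0.0177), np.float64(0.5896)), (108, np.float64(0.0174), np.float64(0.5876)), (110, np.float64(0.0119), np.float64(0.5858)), (112, np.float64(0.0049), np.float64(0.5838)), (114, np.float64(0.0045),
[... 882 characters left out ...]
.float64(0.4861), [24, 26, 24]), (215, np.float64(0.0492), np.float64(0.4829), [15, 16, 12]), (218, np.float64(0.0495), np.float64(0.4798), [19, 23, 24]), (221, np.float64(0.0475), np.float64(0.4759), [20, 18, 17]), (224, np.float64(0.0495), np.float64(0.4734), [19, 18, 21]), (227, np.float64(0.0483), np.float64(0.4696), [5, 11, 9]), (230, np.float64(0.0487), np.float64(0.4665), [13, 12, 14]), (233, np.float64(0.0485), np.float64(0.4631), [10, 10, 8]), (236, np.float64(-0.0009), np.float64(0.4409), [86, 83, 80]), (239, np.float64(-0.0001), np.float64(0.4373), [95, 92, 85]), (242, np.float64(0.0012), np.float64(0.4339), [91, 89, 83]), (245, np.float64(0.0011), np.float64(0.43), [90, 88, 81])]
```

>>> {"name": "carry_out", "arguments": {
  "deltas": [
    [[-0.0153, -0.0036, 0, 0, 0, -0.6, 60], [-0.0153, -0.0037, 0, 0, 0, 0, 60], [0, 0, 0.036, 0, 0, 0, 60], [0, 0, 0.036, 0, 0, 0, 60], [0, 0, 0.036, 0, 0, 0, 60], [0, 0, 0.036, 0, 0, 0, 60], [0, 0, 0.036, 0, 0, 0, 60], [0, 0, 0.012, 0, 0, 0, 60], [0, 0, 0.012, 0, 0, 0, 60], [0, 0, 0, 0, 0, 0, 60]]
  ]
}}

```text
clock: 4.2
position: [0.4781, 0.1616, 0.0148]
eef_rot: [0.0, 0.999, 0.051, -0.001]
force: [0.5, 0.2, -0.1]
width: 0.0514
```

>>> {"name": "carry_out", "arguments": {
  "deltas": [
    [[0, 0, 0, 0, 0, 0, 45], [0, 0, 0, 0, 0, 0, 40], [0, 0, 0, 0, 0, 0, 35], [0, 0, 0, 0, 0, 0, 31]]
  ],
  "newtons": 20
}}

```text
clock: 4.6
position: [0.479, 0.1626, 0.0163]
eef_rot: [-0.0, 0.999, 0.052, 0.001]
force: [0.1, 0.6, 0.0]
width: 0.0262
```

```bash
python3 -c "
from station import bot;s=bot.sense();print(s['position'],s['eef_rot'],s['force'],s['width'],s['clock'])"
```

```text
[0.47896895 0.16255216 0.01626833] [-1.21111970e-04  9.98659587e-01  5.17500177e-02  9.75292639e-04] [0.09442482 0.56053711 0.00144104] 0.02615818484466288 4.6
```

>>> {"name": "carry_out", "arguments": {
  "deltas": [
    [[0, 0.001, 0, 0, 0, 0, 28], [0, 0, 0, 0, 0, 0, 25], [0, 0, 0, 0, 0, 0, 22], [0, 0, 0, 0, 0, 0, 20], [0, 0, 0, 0, 0, 0, 18], [0, 0, 0, 0, 0, 0, 16], [0, 0, 0, 0, 0, 0, 14], [0, 0, 0, 0, 0, 0, 10], [0, 0, 0, 0, 0, 0, 5], [0, 0, 0, 0, 0, 0, 0]]
  ],
  "newtons": 20
}}

```text
clock: 5.6
position: [0.4782, 0.1612, 0.0152]
eef_rot: [0.0, 0.999, 0.052, -0.0]
force: [0.1, -0.7, 0.8]
width: 0.0136
```

>>> {"name": "carry_out", "arguments": {
  "deltas": [
    [[0, 0, 0, 0, 0, 0, 0], [0, 0, 0, 0, 0, 0, 0], [0, 0, 0, 0, 0, 0, 0], [0, 0, 0, 0, 0, 0, 0], [0, 0, 0, 0, 0, 0, 0]]
  ],
  "newtons": 100
}}

```text
clock: 6.1
position: [0.4785, 0.1613, 0.0154]
eef_rot: [-0.0, 0.999, 0.052, 0.0]
force: [-0.0, -1.1, 1.8]
width: 0.0127
```

```bash
python3 snap.py w3; python3 -c "
from station import bot;s=bot.sense();print(s['force'],s['ft_torque'],s['width'],s['clock'])"
```

```text
6.1 [0.47847246 0.16132892 0.01542908] [-2.84345054e-05  9.98667678e-01  5.16027292e-02  1.63266617e-04] [-0.001 -0.001  0.001 -0.     0.001 -0.   ]
[ 0.08599739 -0.05866352  2.98621812] [-0.04086267  0.12789976 -0.03972809] 0.01243240822005605 6.15
```

View pics/w3.png

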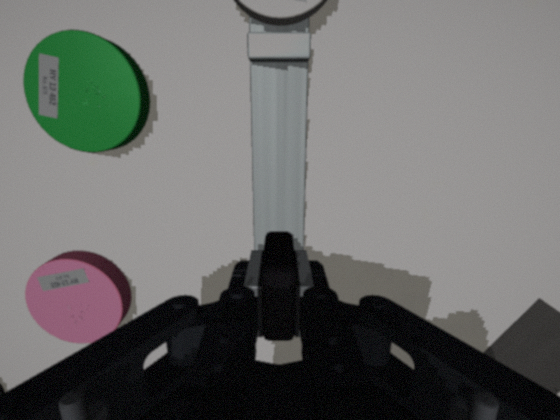

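The peel is gripped squarely: blade centred at column ~279, heel at row 45, block edge at row ~20. Lifting.

>>> {"name": "carry_out", "arguments": {
  "deltas": [
    [[0, 0, -0.001, 0, 0, 0, 0], [0, 0, -0.003, 0, 0, 0, 0], [0, 0, -0.005, 0, 0, 0, 0], [0, 0, -0.007, 0, 0, 0, 0], [0, 0, -0.008, 0, 0, 0, 0], [0, 0, -0.008, 0, 0, 0, 0], [0, 0, -0.008, 0, 0, 0, 0], [0, 0, -0.007, 0, 0, 0, 0], [0, 0, -0.005, 0, 0, 0, 0], [0, 0, -0.003, 0, 0, 0, 0]]
  ],
  "newtons": 110
}}

```text
clock: 7.15
position: [0.4786, 0.1614, 0.071]
eef_rot: [-0.0, 0.999, 0.052, 0.0]
force: [-0.1, 0.2, -3.4]
width: 0.0128
```

>>> {"name": "carry_out", "arguments": {
  "deltas": [
    [[0, 0, 0, 0, 0, 0, 0], [0, 0, 0, 0, 0, 0, 0], [0, 0, 0, 0, 0, 0, 0]]
  ]
}}

```text
clock: 7.45
position: [0.4778, 0.1612, 0.0698]
eef_rot: [0.0, 0.999, 0.052, -0.001]
force: [-0.2, 0.2, -3.8]
width: 0.0123
```

```bash
python3 snap.py w4; python3 - <<'E'
from h import *
from station import bot
np.set_printoptions(suppress=True,precision=4)
s=bot.sense();print(s['force'],s['ft_torque'],s['width'],s['clock'],R.from_matrix(tool(s)[:3,:3]).as_euler('xyz',degrees=True))
a=np.load("w3.npz");b=np.load("w4.npz")
for n,f in(("w3",a),("w4",b)):
    p=f["p"].astype(int);P=cloud(f["K"],f["T"],f["d"])
    g=p[:80,270:290].mean(1).sum(1);print(n,g[18:72].round().astype(int).tolist())
    print([(v,(np.nanmedian(P[v-1:v+2,262:296,2])*1e3).round(1)) for v in (28,45,70,100,140,180,220)])
E
```

```text
7.45 [0.47781901 0.16119283 0.06979133] [ 6.66786420e-05  9.98668054e-01  5.15928977e-02 -5.34754627e-04] [-0.     0.002 -0.002  0.002  0.     0.001]
[ 0.0424 -0.2242 -3.6258] [-0.0628  0.2348  0.0349] 0.012558611367887395 7.5 [179.9951   0.0603   5.9142]
w3 [175, 119, 102, 104, 103, 105, 131, 184, 228, 242, 245, 245, 245, 262, 314, 383, 428, 440, 441, 442, 442, 443, 441, 443, 442, 442, 441, 443, 443, 444, 444, 444, 444, 443, 443, 443, 441, 428, 384, 300, 203, 125, 96, 133, 197, 236, 250, 252, 263, 282, 318, 363, 394, 408]
[(28, np.float64(4.6)), (45, np.float64(14.9)), (70, np.float64(4.9)), (100, np.float64(4.8)), (140, np.float64(5.0)), (180, np.float64(4.9)), (220, np.float64(5.0))]
w4 [229, 141, 114, 106, 108, 107, 117, 159, 215, 243, 248, 249, 255, 262, 287, 360, 426, 449, 452, 452, 450, 452, 452, 451, 452, 452, 451, 453, 452, 453, 452, 454, 452, 453, 454, 453, 451, 447, 416, 342, 242, 145, 103, 118, 182, 233, 254, 257, 272, 312, 357, 395, 414, 419]
[(28, np.float64(58.7)), (45, np.float64(68.6)), (70, np.float64(58.6)), (100, np.float64(58.7)), (140, np.float64(59.0)), (180, np.float64(58.9)), (220, np.float64(59.0))]
```

>>> {"name": "carry_out", "arguments": {
  "deltas": [
    [[-0.0004, 0.002, 0, 0, 0, 0.1, 0], [-0.0009, 0.004, 0, 0, 0, 0.2, 0], [-0.0013, 0.006, 0, 0, 0, 0.3, 0], [-0.0018, 0.008, 0, 0, 0, 0.33, 0], [-0.0022, 0.01, 0, 0, 0, 0.35, 0], [-0.0022, 0.01, 0, 0, 0, 0.35, 0], [-0.0022, 0.01, 0, 0, 0, 0.35, 0], [-0.0022, 0.01, 0, 0, 0, 0.35, 0], [-0.0022, 0.01, 0, 0, 0, 0.35, 0], [-0.0022, 0.01, 0, 0, 0, 0.35, 0]]
  ]
}}

```text
clock: 8.5
position: [0.4668, 0.0792, 0.0703]
eef_rot: [0.0, 1.0, 0.025, 0.0]
force: [0.1, -0.7, -4.2]
width: 0.0124
```

>>> {"name": "carry_out", "arguments": {
  "deltas": [
    [[-0.0022, 0.01, 0, 0, 0, 0.35, 0], [-0.0022, 0.01, 0, 0, 0, 0.35, 0], [-0.0022, 0.01, 0, 0, 0, 0.35, 0], [-0.0022, 0.01, 0, 0, 0, 0.35, 0], [-0.0022, 0.01, 0, 0, 0, 0.35, 0], [-0.0022, 0.01, 0, 0, 0, 0.35, 0], [-0.0022, 0.01, 0, 0, 0, 0.35, 0], [-0.0022, 0.01, 0, 0, 0, 0.35, 0], [-0.0022, 0.01, 0, 0, 0, 0.35, 0], [-0.0022, 0.01, 0, 0, 0, 0.35, 0]]
  ]
}}

```text
clock: 9.5
position: [0.4471, -0.0211, 0.0703]
eef_rot: [0.0, 1.0, -0.006, 0.0]
force: [0.1, -0.4, -3.8]
width: 0.0126
```

>>> {"name": "carry_out", "arguments": {
  "deltas": [
    [[-0.0022, 0.01, 0, 0, 0, 0.35, 0], [-0.0022, 0.01, 0, 0, 0, 0.35, 0], [-0.0022, 0.01, 0, 0, 0, 0.35, 0], [-0.0022, 0.01, 0, 0, 0, 0.35, 0], [-0.0022, 0.01, 0, 0, 0, 0.35, 0], [-0.0022, 0.01, 0, 0, 0, 0.35, 0], [-0.0022, 0.01, 0, 0, 0, 0.35, 0], [-0.0022, 0.01, 0, 0, 0, 0.35, 0], [-0.0022, 0.01, 0, 0, 0, 0.35, 0], [-0.0022, 0.01, 0, 0, 0, 0.35, 0]]
  ]
}}

```text
clock: 10.5
position: [0.4213, -0.1202, 0.0703]
eef_rot: [0.0, 0.999, -0.036, 0.0]
force: [-0.3, -0.1, -2.8]
width: 0.0123
```

>>> {"name": "carry_out", "arguments": {
  "deltas": [
    [[-0.0018, 0.008, 0, 0, 0, 0.33, 0], [-0.0013, 0.006, 0, 0, 0, 0.2, 0], [-0.0009, 0.004, 0, 0, 0, 0.1, 0], [-0.0004, 0.002, 0, 0, 0, 0, 0], [0, 0, 0, 0, 0, 0, 0], [0, 0, 0, 0, 0, 0, 0], [0, 0, 0, 0, 0, 0, 0]]
  ]
}}

```text
clock: 11.2
position: [0.4156, -0.1387, 0.0702]
eef_rot: [-0.0, 0.999, -0.041, -0.0]
force: [0.2, 0.1, -3.8]
width: 0.0125
```

```bash
python3 snap.py w5; python3 - <<'E'
from h import *
from station import bot
np.set_printoptions(suppress=True,precision=4)
s=bot.sense();print(s['force'],s['ft_torque'],s['width'],s['clock'],R.from_matrix(tool(s)[:3,:3]).as_euler('xyz',degrees=True))
a=np.array([.9962,-.0872]);n=np.array([.0872,.9962]);S=np.array([.6190,-.1557]);d=s["position"][:2]-S;print("along",d@a,"lat",d@n)
f=np.load("w5.npz");p=f["p"].astype(int);g=p[:80,270:290].mean(1).sum(1);print(g[0:72].round().astype(int).tolist())
E
```

```text
11.2 [ 0.41560738 -0.13867675  0.07024011] [-8.50079936e-05  9.99152478e-01 -4.11620994e-02 -2.11606827e-05] [ 0.003 -0.002 -0.001  0.    -0.    -0.   ]
[ 1.0409  0.2006 -3.1877] [ 0.0659  0.2154 -0.0456] 0.012177602667849419 11.25 [-179.9931    0.0051   -4.715 ]
along -0.20412856411505984 lat -0.0007891717857870358
[429, 432, 434, 434, 434, 434, 435, 436, 434, 435, 436, 437, 436, 437, 438, 432, 403, 328, 224, 139, 106, 105, 103, 103, 115, 158, 211, 237, 244, 264, 313, 345, 332, 362, 413, 438, 440, 441, 442, 441, 441, 441, 440, 441, 439, 442, 442, 441, 443, 443, 444, 441, 442, 442, 441, 436, 407, 336, 239, 149, 97, 117, 177, 227, 254, 301, 369, 400, 403, 403, 404, 404]
```

View pics/w5.png

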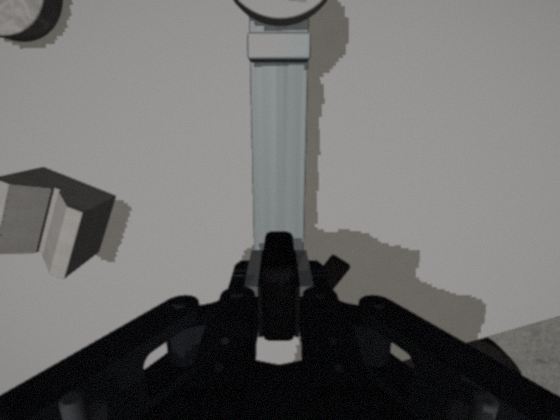

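>>> {"name": "carry_out", "arguments": {
  "deltas": [
    [[0, -0.0004, 0.0007, 0, 0, 0.15, 0], [0, -0.0004, 0.002, 0, 0, 0.15, 0], [0, 0, 0.002, 0, 0, 0, 0], [0, 0, 0.001, 0, 0, 0, 0], [0, 0, 0.001, 0, 0, 0, 0], [0, 0, 0, 0, 0, 0, 0], [0, 0, 0, 0, 0, 0, 0]]
  ]
}}

```text
clock: 11.95
position: [0.4156, -0.1382, 0.0635]
eef_rot: [-0.0, 0.999, -0.044, -0.0]
force: [0.4, -0.1, -4.4]
width: 0.012
```

```bash
cat > st.py <<'E'
import sys
from h import *
from station import bot,eyes
np.set_printoptions(suppress=True,precision=4)
n=int(sys.argv[1]) if len(sys.argv)>1 else 1
F=[];X=[]
for i in range(n):
    s=bot.sense();F.append(np.r_[s["force"],s["ft_torque"]]);X.append(np.r_[s["position"],R.from_matrix(tool(s)[:3,:3]).as_euler('xyz',degrees=True)[2]])
    if n>1:eyes.capture("side")
a=np.array([.9962,-.0872]);nn=np.array([.0872,.9962]);S=np.array([.6190,-.1557]);F=np.array(F).mean(0);X=np.array(X).mean(0)
d=X[:2]-S;print("t",s["clock"],"along %.4f lat %.4f z %.4f yaw %.2f"%(d@a,d@nn,X[2],X[3]),"F",F,"Fa %.2f"%(F[:2]@a))
E
python3 st.py 8
```

```text
t 12.3 along -0.2041 lat -0.0003 z 0.0636 yaw -5.05 F [-0.0945 -0.2339 -3.5849  0.0259  0.2571  0.0031] Fa -0.07
```

>>> {"name": "carry_out", "arguments": {
  "deltas": [
    [[0.002, -0.0003, 0, 0, 0, 0, 0], [0.004, 0, 0, 0, 0, 0, 0], [0.006, 0, 0, 0, 0, 0, 0], [0.007, 0, 0, 0, 0, 0, 0], [0.007, 0, 0, 0, 0, 0, 0], [0.007, 0, 0, 0, 0, 0, 0], [0.007, 0, 0, 0, 0, 0, 0], [0.007, 0, 0, 0, 0, 0, 0], [0.006, 0, 0, 0, 0, 0, 0], [0.004, 0, 0, 0, 0, 0, 0]]
  ]
}}

```text
clock: 13.35
position: [0.4732, -0.143, 0.0636]
eef_rot: [0.0, 0.999, -0.044, 0.0]
force: [0.5, 0.7, -3.0]
width: 0.0123
```

>>> {"name": "carry_out", "arguments": {
  "deltas": [
    [[0.002, 0, 0, 0, 0, 0, 0], [0, 0, 0, 0, 0, 0, 0], [0, 0, 0, 0, 0, 0, 0], [0, 0, 0, 0, 0, 0, 0]]
  ]
}}

```text
clock: 13.75
position: [0.474, -0.143, 0.0634]
eef_rot: [-0.0, 0.999, -0.044, -0.0]
force: [-0.2, 0.1, -2.9]
width: 0.0129
```

```bash
python3 st.py 8; python3 snap.py w6; python3 - <<'E'
from h import *
from station import eyes
f=np.load("w6.npz");p=f["p"]
a=cv2.resize(p[:200,180:380],None,fx=2,fy=2)
s,_=eyes.capture("side");b=cv2.resize(s[150:230,190:290],(400,320),interpolation=cv2.INTER_CUBIC)
c=np.zeros((400,800,3),np.uint8);c[:,:400]=a;c[:320,400:]=b;cv2.imwrite("pics/c6.png",c[...,::-1])
E
```

```text
t 14.1 along -0.1453 lat 0.0000 z 0.0635 yaw -5.05 F [-0.2683  0.0049 -3.5303  0.0267  0.2618  0.0037] Fa -0.27
14.15 [ 0.47439265 -0.14307138  0.06359605] [ 5.05324934e-07  9.99030653e-01 -4.40199206e-02  1.53210875e-05] [ 0.001  0.    -0.001  0.001 -0.     0.001]
```

View pics/c6.png

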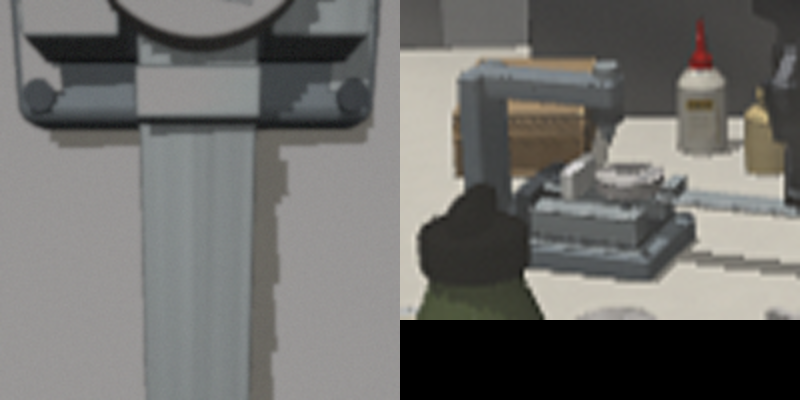

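The view is symmetric: rail fronts at 25–367, heel at 135–262, block arc bottom at about (202,45). The block is about 1 mm right of the centre line and the jaw is just ahead. I'll creep forward and feel for it.

>>> {"name": "carry_out", "arguments": {
  "deltas": [
    [[0.0015, -0.0005, 0, 0, 0, 0, 0], [0.0015, 0, 0, 0, 0, 0, 0], [0.0015, 0, 0, 0, 0, 0, 0], [0.0015, 0, 0, 0, 0, 0, 0], [0, 0, 0, 0, 0, 0, 0]]
  ]
}}

```text
clock: 14.75
position: [0.4808, -0.1432, 0.0636]
eef_rot: [0.0, 0.999, -0.044, 0.0]
force: [-0.2, 0.7, -3.3]
width: 0.0123
```

```bash
python3 st.py 5
```

```text
t 14.95 along -0.1390 lat 0.0005 z 0.0636 yaw -5.04 F [-0.324   0.2139 -3.3798  0.0122  0.2579 -0.0279] Fa -0.34
```

>>> {"name": "carry_out", "arguments": {
  "deltas": [
    [[0.001, 0, 0, 0, 0, 0, 0], [0.001, 0, 0, 0, 0, 0, 0], [0, 0, 0, 0, 0, 0, 0]]
  ]
}}

```text
clock: 15.3
position: [0.4826, -0.1433, 0.0636]
eef_rot: [0.0, 0.999, -0.044, 0.0]
force: [-0.3, 0.7, -3.6]
width: 0.0123
```

```bash
python3 st.py 5
```

```text
t 15.5 along -0.1371 lat 0.0005 z 0.0636 yaw -5.04 F [-0.3347  0.0762 -3.3227  0.0245  0.2783  0.008 ] Fa -0.34
```

>>> {"name": "carry_out", "arguments": {
  "deltas": [
    [[0.001, 0, 0, 0, 0, 0, 0], [0.001, 0, 0, 0, 0, 0, 0], [0, 0, 0, 0, 0, 0, 0]]
  ]
}}

```text
clock: 15.85
position: [0.4843, -0.1434, 0.0634]
eef_rot: [-0.0, 0.999, -0.044, -0.0]
force: [-0.7, -0.6, -3.5]
width: 0.0128
```

```bash
python3 st.py 5
```

```text
t 16.05 along -0.1353 lat 0.0005 z 0.0634 yaw -5.04 F [-0.6504  0.1069 -3.6318  0.0379  0.3947  0.0117] Fa -0.66
```

>>> {"name": "carry_out", "arguments": {
  "deltas": [
    [[0.001, 0, 0, 0, 0, 0, 0], [0.001, 0, 0, 0, 0, 0, 0], [0, 0, 0, 0, 0, 0, 0]]
  ]
}}

```text
clock: 16.4
position: [0.4865, -0.1436, 0.0635]
eef_rot: [0.0, 0.999, -0.044, -0.0]
force: [-0.5, 0.2, -3.1]
width: 0.0127
```

```bash
python3 st.py 5; python3 snap.py w7
```

```text
t 16.6 along -0.1330 lat 0.0005 z 0.0636 yaw -5.04 F [-0.5219 -0.103  -3.5974  0.0092  0.4123  0.0095] Fa -0.51
16.65 [ 0.48649091 -0.14363036  0.06358952] [ 1.54362778e-05  9.99031861e-01 -4.39924409e-02  7.49408162e-05] [-0.001 -0.    -0.001 -0.003 -0.001 -0.002]
```

```bash
cat > gap.py <<'E'
import sys,numpy as np
for n in sys.argv[1:]:
    f=np.load(n+".npz");p=f["p"].astype(int);g=p[:80,272:286].mean(1).sum(1)[8:40];print(n,g.round().astype(int).tolist())
E
python3 gap.py w5 w6 w7
```

```text
w5 [434, 436, 436, 437, 436, 437, 438, 436, 412, 343, 238, 146, 108, 105, 103, 101, 111, 148, 206, 235, 243, 259, 304, 341, 332, 362, 413, 439, 440, 441, 443, 441]
w6 [433, 435, 435, 435, 435, 434, 435, 434, 411, 345, 238, 147, 108, 105, 105, 98, 111, 145, 200, 234, 244, 246, 254, 266, 294, 353, 411, 436, 441, 443, 439, 437]
w7 [379, 395, 418, 432, 437, 439, 441, 441, 440, 440, 441, 442, 440, 441, 440, 444, 442, 444, 441, 420, 351, 248, 151, 119, 207, 334, 415, 439, 447, 444, 444, 445]
```

>>> {"name": "carry_out", "arguments": {
  "deltas": [
    [[0.001, 0, 0, 0, 0, 0, 0], [0, 0, 0, 0, 0, 0, 0]]
  ]
}}

```text
clock: 16.9
position: [0.4872, -0.1437, 0.0635]
eef_rot: [-0.0, 0.999, -0.044, -0.0]
force: [-2.2, 0.4, -4.6]
width: 0.0128
```

```bash
python3 st.py 5; python3 snap.py w8; python3 gap.py w8
```

```text
t 17.1 along -0.1324 lat 0.0005 z 0.0635 yaw -5.04 F [-1.4531  0.1314 -3.6643  0.0619  0.5194 -0.0338] Fa -1.46
17.15 [ 0.48721145 -0.14364451  0.06345827] [-7.02837905e-05  9.99031196e-01 -4.40069793e-02 -2.24542586e-04] [-0.002  0.001 -0.    -0.001  0.     0.   ]
w8 [375, 375, 383, 408, 430, 438, 442, 440, 440, 442, 441, 441, 440, 444, 441, 442, 443, 443, 443, 444, 422, 355, 243, 154, 209, 334, 415, 441, 444, 447, 444, 444]
```

>>> {"name": "carry_out", "arguments": {
  "deltas": [
    [[0.001, 0, 0, 0, 0, 0, 0], [0, 0, 0, 0, 0, 0, 0]]
  ]
}}

```text
clock: 17.4
position: [0.4883, -0.1437, 0.0635]
eef_rot: [-0.0, 0.999, -0.044, -0.0]
force: [-2.1, -0.3, -2.9]
width: 0.0123
```

```bash
python3 st.py 5; python3 snap.py w9; python3 gap.py w9
```

```text
t 17.6 along -0.1313 lat 0.0005 z 0.0635 yaw -5.04 F [-1.813   0.1713 -3.7704  0.0485  0.614  -0.0086] Fa -1.82
17.65 [ 0.48827842 -0.14372917  0.06347329] [-5.51192278e-05  9.99032502e-01 -4.39776383e-02 -1.58556402e-04] [ 0.002 -0.001 -0.001 -0.001 -0.003  0.001]
w9 [364, 372, 386, 403, 428, 440, 439, 442, 440, 442, 441, 441, 442, 440, 443, 440, 444, 445, 443, 444, 425, 363, 261, 167, 202, 328, 409, 436, 443, 443, 447, 444]
```

>>> {"name": "carry_out", "arguments": {
  "deltas": [
    [[0.001, 0, 0, 0, 0, 0, 0], [0, 0, 0, 0, 0, 0, 0]]
  ]
}}

```text
clock: 17.9
position: [0.4893, -0.1438, 0.0635]
eef_rot: [-0.0, 0.999, -0.044, -0.0]
force: [-2.4, 1.5, -4.3]
width: 0.0125
```

```bash
python3 st.py 5; python3 snap.py w10; python3 gap.py w10
```

```text
t 18.1 along -0.1302 lat 0.0005 z 0.0635 yaw -5.04 F [-2.2273  0.6896 -3.6004  0.0725  0.6968  0.0393] Fa -2.28
18.15 [ 0.48929027 -0.14381032  0.06348874] [-6.17776704e-05  9.99032445e-01 -4.39789680e-02 -1.46186861e-04] [-0.002 -0.001 -0.     0.     0.001  0.   ]
w10 [354, 364, 373, 400, 427, 438, 442, 440, 441, 442, 443, 442, 441, 443, 442, 442, 443, 444, 443, 444, 427, 365, 258, 159, 194, 319, 410, 439, 445, 446, 443, 443]
```

>>> {"name": "carry_out", "arguments": {
  "deltas": [
    [[0.001, 0, 0, 0, 0, 0, 0], [0.001, 0, 0, 0, 0, 0, 0], [0.001, 0, 0, 0, 0, 0, 0], [0.001, 0, 0, 0, 0, 0, 0], [0, 0, 0, 0, 0, 0, 0], [0, 0, 0, 0, 0, 0, 0]]
  ]
}}

```text
clock: 18.8
position: [0.4932, -0.1442, 0.0634]
eef_rot: [-0.0, 0.999, -0.044, -0.0]
force: [-4.5, 0.0, -3.3]
width: 0.0128
```

```bash
python3 st.py 8; python3 snap.py w11; python3 gap.py w11; python3 - <<'E'
from h import *
from station import eyes
f=np.load("w11.npz");p=f["p"]
a=cv2.resize(p[:200,180:380],None,fx=2,fy=2)
s,_=eyes.capture("scene");b=cv2.resize(s[150:230,200:300],(400,320),interpolation=cv2.INTER_CUBIC)
c=np.zeros((400,800,3),np.uint8);c[:,:400]=a;c[:320,400:]=b;cv2.imwrite("pics/c11.png",c[...,::-1])
P=cloud(f["K"],f["T"],f["d"]);print([(v,(np.nanmedian(P[v-1:v+2,262:296,2])*1e3).round(1)) for v in (5,10,45,70,100,140,180,220)])
E
```

```text
t 19.15 along -0.1263 lat 0.0005 z 0.0635 yaw -5.04 F [-3.7125  0.1843 -3.2825  0.0949  0.8648 -0.0107] Fa -3.71
19.2 [ 0.49326977 -0.14416873  0.06350111] [-3.81796383e-05  9.99033347e-01 -4.39585503e-02 -1.27170401e-04] [ 0.     0.    -0.    -0.002 -0.    -0.   ]
w11 [302, 306, 316, 339, 367, 383, 384, 385, 385, 383, 395, 421, 432, 434, 433, 435, 436, 441, 444, 444, 431, 376, 273, 166, 194, 320, 408, 441, 446, 448, 444, 446]
[(5, np.float64(64.4)), (10, np.float64(64.3)), (45, np.float64(62.4)), (70, np.float64(52.4)), (100, np.float64(52.6)), (140, np.float64(52.6)), (180, np.float64(52.7)), (220, np.float64(52.8))]
```

View pics/c11.png

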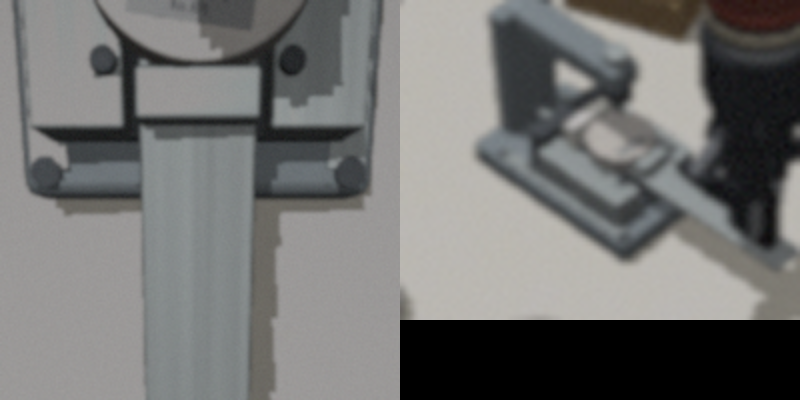

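The picture shows both pins, at crop (104,59) and (291,59), symmetric about the block and behind its rim, with the heel touching the block. I'll compute the clearance.

```bash
python3 - <<'E'
from h import *
np.set_printoptions(suppress=True,precision=4)
f=np.load("w11.npz");K,T=f["K"],f["T"];p=f["p"]
c=lambda a:(np.array(a)+.5)/2-.5+[180,0]
a=np.array([.9962,-.0872]);n=np.array([.0872,.9962]);S=np.array([.6190,-.1557])
def al(w): d=w[:,:2]-S; return np.c_[d@a,d@n]
print("pins",al(onplane(K,T,c([(104,59),(291,59)]),.049)))
print("heel front",al(onplane(K,T,[(250,30.8),(278,30.8),(306,30.8)],.0617)))
print("heel rear",al(onplane(K,T,[(278,59.5)],.0617)))
# block top rim circle fit from image: bright->dark edge along columns
e=[]
g=p.astype(int).sum(2)
for u in range(240,318,3):
    col=g[:31,u];k=np.argmin(np.diff(col[2:]))+2;e.append((u,k+.5))
w=al(onplane(K,T,e,.0637));x,y=w.T
A=np.c_[2*x,2*y,np.ones_like(x)];s=np.linalg.lstsq(A,x*x+y*y,rcond=None)[0];print("rim fit",s[:2],np.sqrt(s[2]+s[0]**2+s[1]**2));
# fixed radius
from scipy.optimize import least_squares
r=least_squares(lambda q:np.hypot(x-q[0],y-q[1])-.025,[0,0],loss="soft_l1",f_scale=3e-4);print(r.x,np.abs(r.fun).mean())
E
```

```text
pins [[-0.0186  0.0207]
 [-0.0186 -0.0205]]
heel front [[-0.0221  0.0117]
 [-0.0221  0.0003]
 [-0.0221 -0.0111]]
heel rear [[-0.0328  0.0003]]
rim fit [ 0.0031 -0.0004] 0.02540515194302358
[ 0.0027 -0.0004] 0.00011986981728301065
```

By vision the block centre is 2.7–2.9 mm past the seat, so the jaw is at about 6.7–6.9 mm. By feel it is about 6.4 mm. Both are inside the 6–7.5 mm window, so I lower.

>>> {"name": "carry_out", "arguments": {
  "deltas": [
    [[0, 0, 0.001, 0, 0, 0, 0], [0, 0, 0.001, 0, 0, 0, 0], [0, 0, 0.001, 0, 0, 0, 0], [0, 0, 0.001, 0, 0, 0, 0], [0, 0, 0.001, 0, 0, 0, 0], [0, 0, 0, 0, 0, 0, 0]]
  ]
}}

```text
clock: 19.9
position: [0.4933, -0.1442, 0.0584]
eef_rot: [-0.0, 0.999, -0.044, -0.0]
force: [-4.5, -0.1, -2.8]
width: 0.0125
```

```bash
python3 st.py 5
```

```text
t 20.1 along -0.1263 lat 0.0005 z 0.0584 yaw -5.04 F [-3.8029  0.0918 -3.0291  0.0769  0.8886  0.0025] Fa -3.80
```

>>> {"name": "carry_out", "arguments": {
  "deltas": [
    [[0, 0, 0.001, 0, 0, 0, 0], [0, 0, 0.001, 0, 0, 0, 0], [0, 0, 0.001, 0, 0, 0, 0], [0, 0, 0.001, 0, 0, 0, 0], [0, 0, 0, 0, 0, 0, 0]]
  ]
}}

```text
clock: 20.65
position: [0.4934, -0.1444, 0.055]
eef_rot: [0.0, 0.999, -0.044, -0.0]
force: [-6.6, 1.0, 0.1]
width: 0.0124
```

```bash
python3 st.py 5; python3 snap.py w12; python3 - <<'E'
from h import *
f=np.load("w12.npz");P=cloud(f["K"],f["T"],f["d"]);print([(v,(np.nanmedian(P[v-1:v+2,262:296,2])*1e3).round(1)) for v in (3,6,10,14,45,70,100,140,180,220)])
cv2.imwrite("pics/c12.png",cv2.resize(f["p"][:100,180:380,::-1],None,fx=3,fy=3))
E
```

```text
t 20.85 along -0.1261 lat 0.0003 z 0.0551 yaw -5.04 F [-6.1406  0.2773  0.6292  0.0999  0.8765  0.0068] Fa -6.14
20.9 [ 0.49345077 -0.1443708   0.05506258] [ 1.07667581e-04  9.99032656e-01 -4.39743195e-02  1.49585044e-05] [ 0.    -0.001 -0.    -0.001  0.002 -0.001]
[(3, np.float64(57.9)), (6, np.float64(57.6)), (10, np.float64(57.9)), (14, np.float64(57.7)), (45, np.float64(54.7)), (70, np.float64(44.6)), (100, np.float64(44.6)), (140, np.float64(44.5)), (180, np.float64(44.5)), (220, np.float64(44.4))]
```

View pics/c12.png

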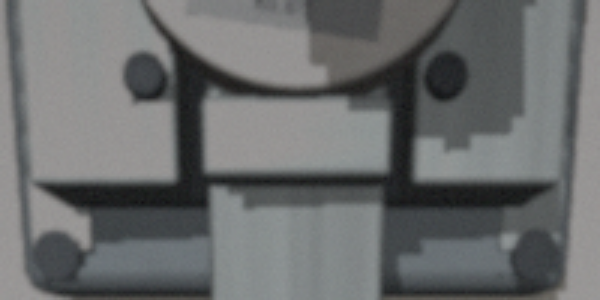

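The block is flat on the rails (top at about 57 mm) and clear of both pins at (147,75) and (446,75). The heel is rubbing on it at about 6 N, so I back off slowly and let the jaw bring the block onto the pins.

>>> {"name": "carry_out", "arguments": {
  "deltas": [
    [[-0.0005, 0, 0, 0, 0, 0, 0], [-0.0005, 0, 0, 0, 0, 0, 0], [-0.0005, 0, 0, 0, 0, 0, 0], [-0.0005, 0, 0, 0, 0, 0, 0], [0, 0, 0, 0, 0, 0, 0]]
  ]
}}

```text
clock: 21.45
position: [0.4922, -0.1444, 0.055]
eef_rot: [0.0, 0.999, -0.044, 0.001]
force: [-1.8, 0.3, -1.8]
width: 0.0125
```

```bash
python3 st.py 5; python3 snap.py w13; python3 gap.py w12 w13; python3 - <<'E'
from h import *
f=np.load("w13.npz");P=cloud(f["K"],f["T"],f["d"]);print([(v,(np.nanmedian(P[v-1:v+2,262:296,2])*1e3).round(1)) for v in (3,6,10,14,45,70,100,140,180,220)])
E
```

```text
t 21.65 along -0.1273 lat 0.0002 z 0.0550 yaw -5.05 F [-1.4123  0.4421 -1.0541  0.0379  0.3236 -0.0175] Fa -1.45
21.7 [ 0.49190338 -0.14427133  0.05482048] [ 2.01892962e-04  9.99030310e-01 -4.40239314e-02  5.41557669e-04] [-0.001  0.     0.002 -0.001  0.001  0.   ]
w12 [343, 361, 386, 404, 411, 412, 412, 412, 413, 410, 409, 412, 414, 425, 436, 440, 442, 443, 444, 424, 362, 260, 159, 148, 251, 368, 427, 444, 444, 444, 444, 444]
w13 [348, 364, 391, 405, 411, 408, 409, 411, 412, 419, 434, 441, 441, 440, 441, 442, 442, 441, 441, 414, 339, 224, 134, 135, 197, 299, 399, 440, 446, 442, 445, 443]
[(3, np.float64(57.9)), (6, np.float64(57.7)), (10, np.float64(57.8)), (14, np.float64(57.6)), (45, np.float64(54.4)), (70, np.float64(44.6)), (100, np.float64(44.5)), (140, np.float64(44.3)), (180, np.float64(44.3)), (220, np.float64(44.4))]
```

>>> {"name": "carry_out", "arguments": {
  "deltas": [
    [[-0.0005, 0, 0, 0, 0, 0, 0], [-0.0005, 0, 0, 0, 0, 0, 0], [-0.0005, 0, 0, 0, 0, 0, 0], [-0.0005, 0, 0, 0, 0, 0, 0], [-0.0005, 0, 0, 0, 0, 0, 0], [-0.0005, 0, 0, 0, 0, 0, 0], [0, 0, 0, 0, 0, 0, 0]]
  ]
}}

```text
clock: 22.45
position: [0.4884, -0.1438, 0.0545]
eef_rot: [-0.0, 0.999, -0.044, 0.0]
force: [0.2, 0.2, -3.1]
width: 0.0128
```

```bash
python3 st.py 5; python3 snap.py w14; python3 gap.py w14; python3 - <<'E'
from h import *
f=np.load("w14.npz");P=cloud(f["K"],f["T"],f["d"]);print([(v,(np.nanmedian(P[v-1:v+2,262:296,2])*1e3).round(1)) for v in (3,6,10,14,45,70,100,140,180,220)])
E
```

```text
t 22.65 along -0.1311 lat 0.0005 z 0.0546 yaw -5.04 F [-0.16    0.0978 -2.0523  0.0116  0.0531 -0.0129] Fa -0.17
22.7 [ 0.48845245 -0.14381046  0.05459469] [ 1.78389458e-05  9.99031366e-01 -4.40037050e-02  5.11189267e-05] [-0.001  0.002 -0.001  0.     0.002  0.   ]
w14 [437, 436, 436, 437, 438, 438, 439, 439, 439, 439, 439, 441, 429, 379, 287, 183, 116, 103, 105, 105, 106, 141, 198, 251, 307, 375, 425, 443, 444, 443, 441, 440]
[(3, np.float64(57.7)), (6, np.float64(57.9)), (10, np.float64(57.9)), (14, np.float64(57.7)), (45, np.float64(53.8)), (70, np.float64(43.9)), (100, np.float64(44.0)), (140, np.float64(44.0)), (180, np.float64(43.9)), (220, np.float64(44.0))]
```

>>> {"name": "carry_out", "arguments": {
  "deltas": [
    [[0, 0, 0.001, 0, 0, 0, 0], [0, 0, 0.001, 0, 0, 0, 0], [0, 0, 0.001, 0, 0, 0, 0], [0, 0, 0.001, 0, 0, 0, 0], [0, 0, 0, 0, 0, 0, 0], [-0.002, 0, 0, 0, 0, 0, 0], [-0.004, 0, 0, 0, 0, 0, 0], [-0.006, 0, 0, 0, 0, 0, 0], [-0.006, 0, 0, 0, 0, 0, 0], [-0.006, 0, 0, 0, 0, 0, 0]]
  ]
}}

```text
clock: 23.75
position: [0.4637, -0.1415, 0.0505]
eef_rot: [-0.0, 0.999, -0.044, -0.0]
force: [0.6, -0.1, -1.9]
width: 0.0125
```

```bash
python3 st.py 3; python3 snap.py w15; python3 - <<'E'
from h import *
f=np.load("w15.npz");P=cloud(f["K"],f["T"],f["d"]);print([(v,(np.nanmedian(P[v-1:v+2,262:296,2])*1e3).round(1)) for v in (3,10,45,70,100,140,180,220)])
E
```

```text
t 23.85 along -0.1566 lat 0.0007 z 0.0503 yaw -5.05 F [-0.2242  0.0712 -2.4255 -0.0002  0.0477  0.0023] Fa -0.23
23.9 [ 0.46385577 -0.14153073  0.05045106] [-7.57515353e-05  9.99025189e-01 -4.41434224e-02 -1.57795321e-04] [ 0.002  0.006 -0.022  0.001 -0.006  0.001]
[(3, np.float64(39.8)), (10, np.float64(39.7)), (45, np.float64(49.9)), (70, np.float64(39.7)), (100, np.float64(39.9)), (140, np.float64(39.9)), (180, np.float64(39.8)), (220, np.float64(39.7))]
```

>>> {"name": "carry_out", "arguments": {
  "deltas": [
    [[-0.006, 0, 0, 0, 0, 0, 0], [-0.008, 0, 0, 0, 0, 0, 0], [-0.008, 0, 0, 0, 0, 0, 0], [-0.008, 0, 0, 0, 0, 0, 0], [-0.008, 0, 0, 0, 0, 0, 0], [-0.008, 0, 0, 0, 0, 0, 0], [-0.008, 0, 0, 0, 0, 0, 0], [-0.008, 0, 0, 0, 0, 0, 0], [-0.004, 0, 0, 0, 0, 0, 0], [0, 0, 0, 0, 0, 0, 0]]
  ]
}}

```text
clock: 24.95
position: [0.398, -0.1357, 0.0504]
eef_rot: [-0.0, 0.999, -0.044, -0.0]
force: [0.2, 0.1, -1.8]
width: 0.0126
```

```bash
python3 st.py 3; python3 snap.py w16; python3 - <<'E'
from h import *
from station import eyes
f=np.load("w16.npz")
P=cloud(f["K"],f["T"],f["d"])
s,d=eyes.capture("scene");b=cv2.resize(s[150:230,200:300],(400,320),interpolation=cv2.INTER_CUBIC)
s2,_=eyes.capture("side");b2=cv2.resize(s2[150:230,190:290],(400,320),interpolation=cv2.INTER_CUBIC)
cv2.imwrite("pics/c16.png",np.hstack([b,b2])[...,::-1])
E
```

```text
t 25.05 along -0.2213 lat 0.0005 z 0.0506 yaw -5.06 F [-0.0959  0.1418 -1.8657  0.0057  0.0584  0.0069] Fa -0.11
25.1 [ 0.39923794 -0.13612023  0.05079104] [ 1.69700028e-04  9.99029277e-01 -4.40487251e-02  4.29887359e-04] [ 0.002  0.003 -0.006 -0.001  0.004 -0.001]
```

View pics/c16.png

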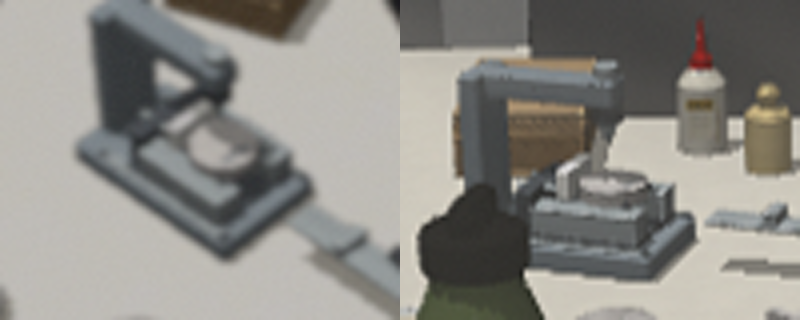

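The block lies flat behind the pins against the jaw, and the peel is clear of the tester. I'll return the peel to its original, known-clear spot.

>>> {"name": "carry_out", "arguments": {
  "deltas": [
    [[0, 0, -0.007, 0, 0, 0, 0], [0, 0, -0.007, 0, 0, 0, 0], [0, 0, -0.007, 0, 0, 0, 0], [0, 0, -0.007, 0, 0, 0, 0], [0.0022, -0.008, 0, 0, 0, -0.3, 0], [0.0044, -0.0165, 0, 0, 0, -0.6, 0], [0.0044, -0.0165, 0, 0, 0, -0.6, 0], [0.0044, -0.0165, 0, 0, 0, -0.6, 0], [0.0044, -0.0165, 0, 0, 0, -0.6, 0], [0.0044, -0.0165, 0, 0, 0, -0.6, 0]]
  ]
}}

```text
clock: 26.25
position: [0.4288, -0.0459, 0.0785]
eef_rot: [-0.0, 1.0, -0.015, -0.0]
force: [0.1, -0.8, -3.1]
width: 0.0127
```

>>> {"name": "carry_out", "arguments": {
  "deltas": [
    [[0.0044, -0.0165, 0, 0, 0, -0.6, 0], [0.0044, -0.0165, 0, 0, 0, -0.6, 0], [0.0044, -0.0165, 0, 0, 0, -0.6, 0], [0.0044, -0.0165, 0, 0, 0, -0.6, 0], [0.0044, -0.0165, 0, 0, 0, -0.6, 0], [0.0044, -0.0165, 0, 0, 0, -0.6, 0], [0.0044, -0.0165, 0, 0, 0, -0.6, 0], [0.0044, -0.0165, 0, 0, 0, -0.6, 0], [0.0044, -0.0165, 0, 0, 0, -0.6, 0], [0.0044, -0.0165, 0, 0, 0, -0.6, 0]]
  ]
}}

```text
clock: 27.25
position: [0.4697, 0.1198, 0.0784]
eef_rot: [-0.0, 0.999, 0.037, -0.0]
force: [0.5, -0.1, -2.9]
width: 0.0122
```

>>> {"name": "carry_out", "arguments": {
  "deltas": [
    [[0.0044, -0.0165, 0, 0, 0, -0.6, 0], [0.0044, -0.0165, 0, 0, 0, -0.6, 0], [0.0022, -0.008, 0, 0, 0, -0.3, 0], [0, 0, 0, 0, 0, 0, 0], [0, 0, 0, 0, 0, 0, 0]]
  ]
}}

```text
clock: 27.75
position: [0.4771, 0.1602, 0.0784]
eef_rot: [0.0, 0.999, 0.05, -0.0]
force: [0.2, 0.1, -2.6]
width: 0.0125
```

```bash
python3 st.py 3; python3 snap.py w17
```

```text
t 27.85 along -0.1689 lat 0.3020 z 0.0784 yaw 5.75 F [-0.266   0.2968 -2.5513 -0.0128  0.0632  0.0078] Fa -0.29
27.9 [0.4772557  0.15964521 0.07842984] [ 1.26506482e-04  9.98758507e-01  4.98133633e-02 -2.38570143e-04] [-0.004 -0.001 -0.003  0.001  0.001  0.   ]
```

>>> {"name": "carry_out", "arguments": {
  "deltas": [
    [[0, 0, 0.01, 0, 0, 0, 0], [0, 0, 0.01, 0, 0, 0, 0], [0, 0, 0.01, 0, 0, 0, 0], [0, 0, 0.01, 0, 0, 0, 0], [0, 0, 0.008, 0, 0, 0, 0], [0, 0, 0.006, 0, 0, 0, 0], [0, 0, 0.004, 0, 0, 0, 0], [0, 0, 0.002, 0, 0, 0, 0], [0, 0, 0.001, 0, 0, 0, 0], [0, 0, 0.001, 0, 0, 0, 0]]
  ]
}}

```text
clock: 28.95
position: [0.4779, 0.1604, 0.0169]
eef_rot: [-0.0, 0.999, 0.05, 0.0]
force: [0.0, -0.2, -2.2]
width: 0.0126
```

>>> {"name": "carry_out", "arguments": {
  "deltas": [
    [[0, 0, 0.0007, 0, 0, 0, 0], [0, 0, 0, 0, 0, 0, 0], [0, 0, 0, 0, 0, 0, 0]]
  ]
}}

```text
clock: 29.25
position: [0.4777, 0.1603, 0.0161]
eef_rot: [-0.0, 0.999, 0.05, 0.0]
force: [0.5, 0.1, -2.0]
width: 0.0129
```

```bash
python3 st.py 4
```

```text
t 29.4 along -0.1684 lat 0.3025 z 0.0160 yaw 5.76 F [ 0.0189 -0.1422 -1.7907 -0.0107  0.0596 -0.0194] Fa 0.03
```

Still about 0.5 mm up. I'll lower that, open, and rise.

>>> {"name": "carry_out", "arguments": {
  "deltas": [
    [[0, 0, 0.0005, 0, 0, 0, 0], [0, 0, 0.0003, 0, 0, 0, 0], [0, 0, 0, 0, 0, 0, 0], [0, 0, 0, 0, 0, 0, 8], [0, 0, 0, 0, 0, 0, 16], [0, 0, 0, 0, 0, 0, 30], [0, 0, 0, 0, 0, 0, 50], [0, 0, 0, 0, 0, 0, 70], [0, 0, 0, 0, 0, 0, 70], [0, 0, 0, 0, 0, 0, 70]]
  ],
  "newtons": 30
}}

```text
clock: 30.45
position: [0.4776, 0.1603, 0.015]
eef_rot: [-0.0, 0.999, 0.05, 0.0]
force: [0.5, -0.2, 0.5]
width: 0.06
```

>>> {"name": "carry_out", "arguments": {
  "deltas": [
    [[0, 0, -0.005, 0, 0, 0, 70], [0, 0, -0.015, 0, 0, 0, 70], [0, 0, -0.03, 0, 0, 0, 70], [0, 0, -0.04, 0, 0, 0, 70], [0, 0, -0.04, 0, 0, 0, 70], [0, 0, -0.04, 0, 0, 0, 70], [0, 0, -0.02, 0, 0, 0, 70], [0, 0, 0, 0, 0, 0, 70], [0, 0, 0, 0, 0, 0, 70]]
  ]
}}

```text
clock: 31.35
position: [0.4774, 0.1603, 0.2051]
eef_rot: [-0.0, 0.999, 0.05, 0.0]
force: [1.0, 1.0, -0.4]
width: 0.0599
```

```bash
python3 st.py 1; python3 snap.py w18; python3 - <<'E'
from h import *
from station import eyes
f=np.load("w18.npz");P=cloud(f["K"],f["T"],f["d"]);Z=P[...,2]
for x in(.455,.50,.53,.55,.60,.615):
    m=(abs(P[...,0]-x)<.004)&(abs(P[...,1]-(.1603+(x-.478)*.1))<.006);print(x,np.nanmedian(Z[m]).round(4))
s,d=eyes.capture("scene");c=eyes.camera_params("scene");p0=np.load("scene0.npz")["p"]
b=cv2.resize(s[120:320,150:350],(400,400),interpolation=cv2.INTER_CUBIC)
cv2.imwrite("pics/c18.png",np.hstack([b,cv2.resize(f["p"],(400,300))if 0 else cv2.copyMakeBorder(cv2.resize(f["p"],(400,300)),0,100,0,0,0)])[...,::-1])
dd=np.abs(s.astype(int)-p0).sum(2)
for n,(u,v) in dict(large=(233,238),vee=(272,260),brass=(316,162),oil=(307,147)).items(): print(n,"diff",dd[v-12:v+13,u-12:u+13].mean())
E
```

```text
t 31.35 along -0.1687 lat 0.3024 z 0.2051 yaw 5.76 F [ 0.9566  0.9959 -0.4251 -0.0232  0.0326  0.0126] Fa 0.87
31.35 [0.47735995 0.16026265 0.20507811] [-4.74428579e-05  9.98738432e-01  5.02143931e-02  2.37556356e-04] [ 0.001  0.029  0.038 -0.001  0.004 -0.001]
0.455 nan
0.5 0.0049
0.53 0.0048
0.55 0.0048
0.6 0.0047
0.615 0.0048
large diff 41.4032
vee diff 22.9056
brass diff 116.6448
oil diff 238.04
  return np.nanmean(a, axis, out=out, keepdims=keepdims)
```

The picture limit is reached, so I verify numerically from a wrist view over the tester.

>>> {"name": "carry_out", "arguments": {
  "deltas": [
    [[0, 0, -0.006, 0, 0, 5.4, 70], [0, 0, -0.006, 0, 0, 5.4, 70], [0.0112, 0.0379, -0.0045, 0, 0, 0, 70], [0.0112, 0.0379, -0.0045, 0, 0, 0, 70], [0.0112, 0.0379, -0.0045, 0, 0, 0, 70], [0.0112, 0.0379, -0.0045, 0, 0, 0, 70], [0.0112, 0.0379, -0.0045, 0, 0, 0, 70], [0.0112, 0.0379, -0.0045, 0, 0, 0, 70], [0.0112, 0.0379, -0.0045, 0, 0, 0, 70], [0.0112, 0.0379, -0.0045, 0, 0, 0, 70]]
  ]
}}

```text
clock: 32.45
position: [0.539, -0.1508, 0.2505]
eef_rot: [-0.001, 0.999, -0.044, -0.002]
force: [0.5, 0.0, 0.9]
width: 0.0599
```

>>> {"name": "carry_out", "arguments": {
  "deltas": [
    [[0, 0, 0, 0, 0, 0, 70], [0, 0, 0, 0, 0, 0, 70], [0, 0, 0, 0, 0, 0, 70]]
  ]
}}

```text
clock: 32.75
position: [0.5391, -0.1484, 0.2512]
eef_rot: [-0.001, 0.999, -0.044, -0.002]
force: [0.6, 0.2, -0.5]
width: 0.0598
```

```bash
python3 snap.py w19; python3 - <<'E'
from h import *
from scipy.optimize import least_squares
np.set_printoptions(suppress=True,precision=4)
f=np.load("w19.npz");K,T=f["K"],f["T"];P=cloud(K,T,f["d"]);Z=P[...,2]
a=np.array([.9962,-.0872]);n=np.array([.0872,.9962]);S=np.array([.6190,-.1557])
A=(P[...,:2]-S)@a;N=(P[...,:2]-S)@n
m=(Z>.052)&(Z<.063)&(A>-.045)&(A<.018)&(abs(N)<.035)
print("block px",m.sum(),"A",A[m].min(),A[m].max(),"N",N[m].min(),N[m].max())
q=np.c_[A[m],N[m],np.ones(m.sum())];c=np.linalg.lstsq(q,Z[m],rcond=None)[0];print("plane slopes",c[:2],"z at centre",c[2])
# rear rim: per lateral bin the smallest A
e=[]
for b in np.arange(-.018,.0181,.002):
    k=m&(abs(N-b)<.001)
    if k.sum()>3:e.append((A[k].min(),b))
e=np.array(e);r=least_squares(lambda q:np.hypot(e[:,0]-q[0],e[:,1]-q[1])-.025,[0,0],loss="soft_l1",f_scale=3e-4);print("centre",r.x,abs(r.fun).mean())
w1=np.load("w1.npz");P1=cloud(w1["K"],w1["T"],w1["d"])
def cen(P,x,y,lo,hi,r):
    k=(P[...,2]>lo)&(P[...,2]<hi)&(np.hypot(P[...,0]-x,P[...,1]-y)<r);return np.nanmean(P[k][:,:2],0).round(4),int(k.sum())
for nm,(x,y,lo,hi,r) in dict(large=(.566,.004,.010,.022,.05),vee=(.436,.002,.015,.05,.06),brass=(.553,-.33,.02,.09,.06),oil=(.608,-.392,.03,.12,.05)).items(): print(nm,cen(P1,x,y,lo,hi,r),cen(P,x,y,lo,hi,r))
E
```

```text
32.75 [ 0.53907231 -0.14838907  0.25115347] [-9.28247930e-04  9.99041639e-01 -4.37275954e-02 -1.68478503e-03] [ 0.015 -0.012 -0.002 -0.001  0.001 -0.   ]
block px 982 A -0.024648140017000063 0.017422717114440663 N -0.024536728296552315 0.02475732635972754
plane slopes [ 0.0067 -0.    ] z at centre 0.05788271040469839
centre [ 0.0002 -0.0003] 0.00016755482225050376
large (array([ 0.5703, -0.0004]), 1732) (array([ 0.57  , -0.0003]), 1828)
vee (array([ 0.4473, -0.0185]), 166) (array([0.4437, 0.004 ]), 1376)
brass (array([ 0.558 , -0.3601]), 1408) (array([ 0.5569, -0.3599]), 1483)
oil (array([ 0.6163, -0.3946]), 2459) (array([ 0.6158, -0.3943]), 2522)
```

The block sits within 0.3 mm of the seat, flat, at the right height, and the bystanders are in place. In the first view the V-block was mostly hidden by the gripper, hence its apparent difference. I'll hand in.

```bash
python3 -c "
from station import hand_in;print(hand_in())"
```

```text
the job is handed in; nothing more can be done
None
```

I carried the block on the level peel into the tester, seated it behind the pins, and handed the job in at about 33 s. I then drew the peel out and laid it back where it started.

**Jaw and force:** I pushed the jaw back about 6.4 mm by feel, or 6.7–6.9 mm by the camera, and both are inside the 6–7.5 mm window. The pushing force was 3.5–4 N and rose briefly to about 6 N as I lowered the block, because the heel rubbed on it. Backing off cleared that.

**Last checks:**
- **Block:** its centre is within 0.3 mm of the estimated seat, both along the nest and across it, so the jaw should read about 4.2 mm. Its tilt is about 0.007 rad. Its underside works out at 45–46 mm, because the top read 57.9 mm and the depth camera reads about 0.7 mm high.
- **Peel:** it lies flat on the desk with the gripper opened and clear. I did not measure the blade's rear end.
- **Bystanders:** the large block, brass weight and oil moved 1 mm or less.

**Checks that were weak or disagreed:**
- **V-block:** the before and after centres don't match because the gripper mostly hid it in the first view. The peel passed at least 10 mm above it and I felt no contact.
- **Scene-camera comparison:** this before/after check was useless where the arm and its shadow had moved, so I relied on the wrist view.
- **Last picture:** it couldn't be viewed because the limit of 12 was reached. The final checks are numbers only.

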